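# Load the dip basket and hang it in the cleaning tank

### The arm

A 6-joint arm with a two-finger parallel gripper is mounted at the origin on a cart in front of the work surface, level with it; the furniture and walls round the work are solid. World frame = base frame: x ahead of the robot, y to its left, z up, the work surface at z = 0. Lengths are in m, angles in rad, forces in N, time in s.
With the tool pointing down it reaches from about 0.325 to 0.75 m from the base axis. Payload 7.6 kg.
Tool frame: the origin (TCP) lies midway between the tips of the shut fingers; the grasp point (between the pads) lies 19 mm behind it; z points along the fingers, y is the line along which they close (so a half turn about z gives the same grasp; the last joint's range is limited). The gripper opens to 85 mm and grips with 20 to 120 N. Pads are 22 mm wide; open, the fingers measure 114 mm over their backs; the gripper's body (76 mm by 85 mm) begins 54 mm behind the grasp point. The pads swing forward as they close: fully open they stand 13 mm farther back than shut.
Start: joints at [1.261, 0.052, 1.401, -0, 1.689, -0.07], TCP at [0.125, 0.51, 0.231] pointing down, gripper open.
Joint ranges: [-2.9, 2.9], [-0.91, 2.17], [0.12, 2.37], [-1.06, 4.2], [0.26, 2.73], [-2.93, 2.93]. Speed limits (rad/s): [2.57, 2.57, 3.01, 3.14, 3.14, 3.14].

### API

Orientations are given as a unit quaternion [x, y, z, w].
In Python, from cell import ctrl gives the robot as it stands.
- The arm moves only by the shell command python3 -m pendant 'ROWS' [FORCE]. ROWS is JSON, a list of rows, each an object of numbers: "x", "y", "z": the shift along the tool's x, y, z in mm; "rx", "ry", "rz": the turn, a rotation vector about the tool's x, y, z in rad; "hand": the finger opening in mm, from 0 to 85.4. A call has 1 to 10 rows; each row is the pose to reach, as a shift and turn from the pose commanded when the call began, along the tool's axes at that moment; what a row does not reach only later rows make up. A row lasts 1/12 s, in which the tool goes at most 41.7 mm and 7.16 degrees, less where a joint would pass 70% of its speed; a pose out of reach is approached as far as the arm can. A call with a gripper value outside its range is refused whole. The fingers move at their own pace and stop on an object; FORCE is the grip in N (left out, the last holds). Time passes only in rows, so rows that repeat a pose let the fingers close. It gives the time, the measured TCP pose, the force, the opening and the grip force at its end, in the units of the state.
- ctrl.get_obs(): the state, without advancing time (a new reading comes with each control period).
- ctrl.capture(name): name is "scene" or "top" or "wrist"; returns a dict with "pixels" (480x640x3 uint8, red, green, blue), "fx", "fy", "cx", "cy" (pixels), "T" (4x4, takes a point from camera to world coordinates); the wrist camera has in their place "T_tool_cam" (4x4, takes a point from camera to tool coordinates, whose origin is the TCP and whose axes are the flange's). Camera axes: x right, y down, z forward; pixel columns grow to the right and rows downward; lengths in m; the calibration is good to about 2 mm. A picture is of the moment at which its call begins: read the wrist's pose just before it. There is no depth.
- ctrl.finish_job(): hands the job in; it is judged then, once.
The state is a dict: "time": time; "joint_pos": joint angles; "qvel": joint speeds; "tau": joint torques, N m; "eef_pos": TCP position; "tool_rot": TCP orientation; "force": force on the tool from outside, world axes, zero at the start; "ft_torque": the same for the moment, N m; "gripper_width": finger opening in m; "finger_force": force on a finger pad.
Only numpy, scipy, OpenCV 4.12 (cv2) and the standard library are available. Lean on these libraries where they do the work, as an engineer would, in place of code of your own. Each camera call takes 0.05 s, during which the arm holds its last target. There are 200 camera calls.

### The job

Get the dirty ball bearing ready for its cleaning bath: put it into the wire basket, then hang the loaded basket inside the red tank by hooking its own hook over the rim opposite the lid's hinge, in line with the cut-out in the lid, and let go of it. Then shut the lid fully; the basket's grip stands up through the cut-out. Do not shift the brake shoe or knock over the oil bottle.

Things in the scene. Friction and masses are not known exactly. Their poses are not given: they have to be found in the camera images.
- bearing: Steel ball bearing lying flat on the bench, 34 mm across, 9 mm thick, 50 g. Origin: centre of its underside, z up.
- wire_basket: Open zinc wire basket standing on the bench, 84 (its x) x 104 (its y) x 36 mm high, walls and floor 3 mm, about 0.2 kg. Origin: centre of its underside, z up. A flat strap 32 mm wide (y) and 4 mm thick (x -46 to -42 mm) rises from its -x wall, bends outward (toward -x) and down into a hook, and ends above in a black grip.
- basket_hook (a point): Centre of the underside of the hook's bridge, (-54, 0, 80) mm of the basket, axes as the basket; it comes to rest on top of the tank's rim. Bridge 4 mm thick (z 80 to 84), outer leg 3 mm thick (x -65 to -62) down to z 60, then flaring out to x -69, z 50. The slot between strap and leg is 16 mm wide.
- basket_grip (a point): Centre of the black grip above the hook, (-44, 0, 102) mm of the basket: a plate 10 mm thick along the basket's x, 34 mm wide along y, 36 mm tall (z 84 to 120). Pinched across its thickness it keeps the basket level when lifted.
- dip_tank: Red sheet steel tank fixed on the bench, empty, open above: 140 (its x) x 170 (its y) x 115 mm high, walls 4 mm, inner floor 14 mm above the bench. Origin: centre of its underside, z up. Its -x side, with a small brass drain cock, is the front and looks to the robot's right; the lid is hinged on the +x side.
- tank_rim (a point): Middle of the top of the tank's front rim, at (-68, 0, 115) mm of the tank; axes as the tank. The rim is a rolled bead 8 mm thick, running along the tank's y. The basket is hung here with its hook outside (basket's x along tank's x).
- lid_hinge (a point): Middle of the lid's hinge line, at (70, 0, 115) mm of the tank; the line runs along the tank's y. Axes as the tank.
- tank_lid (a joint): Lid angle: 0 shut, level on the rim; 1.57 upright; 1.9 stop (leaning back, beyond the tank). A 3 mm red sheet reaching 145 mm from the hinge, 178 mm wide, with a cut-out 52 mm wide and 34 mm deep in the middle of its free edge. The stiff hinge stays where it is left; about 3 N at 80 mm from the hinge swings it shut.
- brake_shoe: Small black brake shoe lying on the bench, 14 x 55 x 25 mm. Origin: centre of its underside. Leave it where it is.
- oil_bottle: White oil dropper bottle with a green tip standing at the back of the bench, 42 mm across, 120 mm tall. Origin: centre of its underside, z up.

How it is judged:
By the outcome, as a careful person would: the job done as asked, in the order asked, and still so for the second after the job is handed in, with the robot touching nothing.
It also fails if it takes over 58 s, if anything falls off the work surface, if the arm or the gripper's body presses on something with over 40 N, if the wrist force passes 120 N, or if a joint passes its speed limit or range.

## Working session

There is one attempt and no reset: what is moved stays moved. The work goes in short steps, Python scripts to look and compute and a shell command to move; the robot and the scene stay as the last step left them, time stands still between calls to the robot, and variables do not carry over. Pictures are saved under pics/ and viewed, at most 10 in all, crops included, and the job is handed in when it is done.

```bash
mkdir -p pics; ls; cat > h.py <<'E'
import numpy as np, cv2
from cell import ctrl
from scipy.spatial.transform import Rotation as R
def cap(n,save=None):
    o=ctrl.get_obs(); c=ctrl.capture(n)
    if n=="wrist":
        T=np.eye(4);T[:3,:3]=R.from_quat(o["tool_rot"]).as_matrix();T[:3,3]=o["eef_pos"];c["T"]=T@np.array(c["T_tool_cam"])
    c["T"]=np.array(c["T"])
    if save: cv2.imwrite(f"pics/{save}.png",c["pixels"][:,:,::-1])
    return c
def ray(c,u,v):
    d=c["T"][:3,:3]@np.array([(u-c["cx"])/c["fx"],(v-c["cy"])/c["fy"],1]);return c["T"][:3,3],d
def onz(c,u,v,z):
    p,d=ray(c,u,v);return p+d*(z-p[2])/d[2]
def proj(c,P):
    q=np.linalg.inv(c["T"])@np.r_[P,1];return c["fx"]*q[0]/q[2]+c["cx"],c["fy"]*q[1]/q[2]+c["cy"]
E
python3 - <<'E'
from h import *
for n in("scene","top"):
    c=cap(n,n);print(n,c["T"].round(3),c["fx"])
print(ctrl.get_obs())
E
```

```text
pics
scene [[ 0.743 -0.311  0.593  0.081]
 [-0.67  -0.345  0.657 -0.599]
 [ 0.    -0.885 -0.465  0.493]
 [ 0.     0.     0.     1.   ]] 435.9239947003887
top [[ 0.006 -0.991  0.135  0.414]
 [-1.    -0.006 -0.003 -0.034]
 [ 0.003 -0.134 -0.991  1.342]
 [ 0.     0.     0.     1.   ]] 608.0026321734119
{'time': 0.1, 'joint_pos': array([ 1.26069930e+00,  5.27744223e-02,  1.40158892e+00, -2.02312795e-05,
        1.68861204e+00, -7.02890641e-02]), 'qvel': array([-0.00041641, -0.00048147, -0.00271165, -0.0020947 , -0.00050073,
        0.00073445]), 'tau': array([ 9.19566373e-04, -3.82581317e+01, -3.60988319e+01, -8.13480005e-05,
        4.86732228e-03,  5.66477468e-05]), 'eef_pos': array([0.12459372, 0.50973271, 0.23057362]), 'tool_rot': array([ 1.19618023e-01,  9.92819747e-01, -6.80796864e-04, -1.20836213e-04]), 'force': array([ 0.80044546, -0.39569027,  0.35994651]), 'ft_torque': array([0.05511953, 0.0010053 , 0.01817643]), 'finger_force': 0.0, 'gripper_width': 0.08532961531890136}
```

View pics/scene.png

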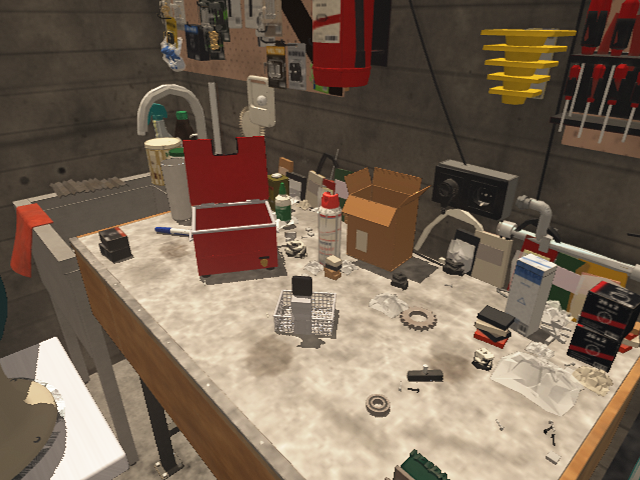

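View pics/top.png

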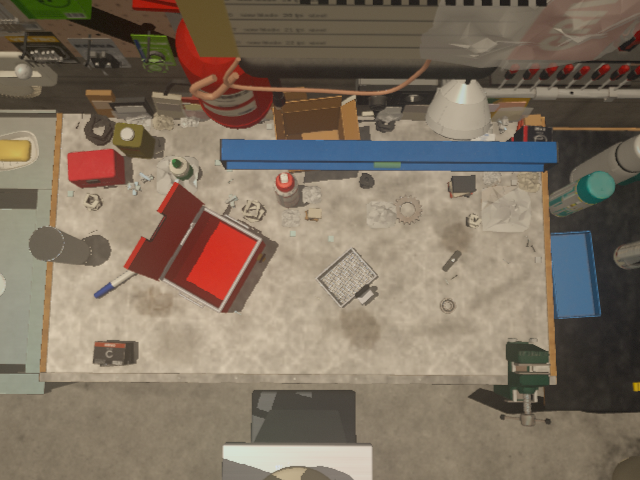

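The scene view shows the basket at about (305,315) with its strap towards the camera, the bearing at (377,405), and the tank at (235,235) with its lid upright. In the top view, the bearing is at (447,305), the basket at (348,277) with its grip at (367,295), and the tank opening at about (215,258).

```bash
python3 - <<'E'
from h import *
c=cap("top");im=c["pixels"]
cr=im[172:322,125:391];cv2.imwrite("pics/crop.png",cv2.resize(cr,None,fx=3,fy=3,interpolation=cv2.INTER_CUBIC)[:,:,::-1])
for u,v,z,n in[(447,305,.009,"bearing"),(348,277,.036,"basket"),(368,294,.12,"grip"),(452,260,.02,"shoe")]:print(n,onz(c,u,v,z).round(3))
# bearing ring
g=cv2.cvtColor(im,cv2.COLOR_RGB2GRAY)
sub=g[290:320,432:462];print(cv2.resize(sub[5:26,4:26],None,fx=1,fy=1))
E
```

```text
bearing [ 0.446 -0.324  0.009]
basket [ 0.504 -0.106  0.036]
grip [ 0.464 -0.142  0.12 ]
shoe [ 0.543 -0.334  0.02 ]
[[172 175 176 173 170 167 163 158 156 157 158 161 161 162 163 166 167 167
  167 165 163 164]
 [173 176 175 174 171 167 163 158 154 154 154 156 160 162 164 166 168 167
  167 166 164 165]
 [174 173 173 171 169 165 161 155 150 151 153 155 156 159 163 168 171 170
  168 166 165 166]
 [172 173 172 169 167 165 160 144 128 141 153 140 138 136 146 157 172 172
  168 167 167 167]
 [172 174 173 171 169 163 149 139 150 143 145 108 112 140 154 141 156 171
  167 168 169 168]
 [170 174 174 171 167 149 133 154 145  94 103 107 105  99 100 120 154 167
  167 168 169 169]
 [168 174 173 170 154 129 148 116 111 119 135 149 136 118 111 100 118 151
  158 167 170 170]
 [167 172 174 165 144 145 140 109 145 160 153 142 119 130 145 129 100 119
  146 153 170 170]
 [166 172 172 156 135 157 118 119 141 147 165 162 160 146 127 147 117 111
  135 149 169 168]
 [167 169 170 154 121 147 115 140 159 159 165 161 158 150 118 116 137 103
  125 152 165 167]
 [167 167 168 151 115 137  95 122 160 167 166 162 159
[... 270 characters left out ...]
3 164 157 139 129 136 102 114
  137 150 170 167]
 [172 173 171 169 151 116 140 120 106 128 143 127 137 148 132 108 102 128
  152 165 168 166]
 [171 170 170 170 160 133 128 137 115 101  97 106 110 115 115 103 125 153
  159 169 167 165]
 [169 169 169 170 170 158 132 131 144 133 117 117 111 111 116 133 151 163
  172 169 167 164]
 [168 169 169 171 169 165 160 144 144 155 144 147 143 137 141 150 163 174
  170 168 164 162]
 [167 169 171 172 170 166 163 163 157 140 132 136 135 129 150 170 173 174
  171 167 163 159]
 [167 168 170 171 171 167 163 161 158 156 156 157 160 164 164 167 169 170
  169 167 162 158]
 [168 169 169 171 171 166 163 159 156 155 155 157 159 161 162 163 163 167
  168 168 162 158]]
```

View pics/crop.png

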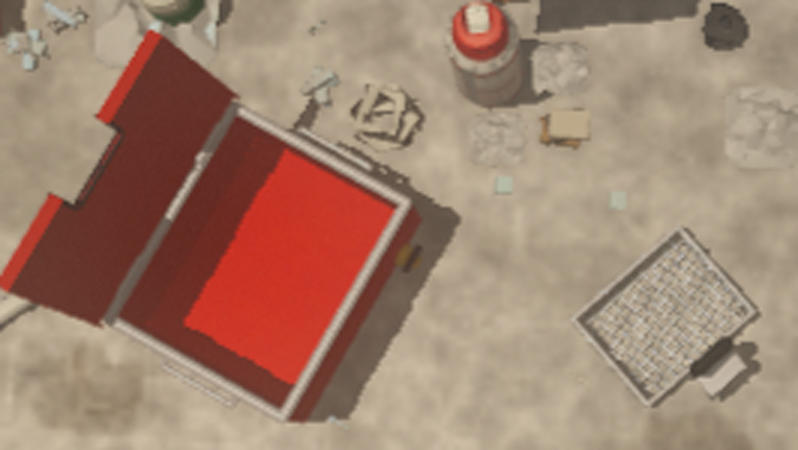

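The crop shows the tank's front rim corners at (408,203) and (287,415), and its rear corners at (237,107) and (113,322). The basket's corners are at (683,230), (576,320), (651,404) and (757,314), and the bearing centre is at (446.5,305.5) in the full picture.

```bash
python3 - <<'E'
from h import *
c=cap("top")
f=lambda L,z:[onz(c,a/3+125-1/3,b/3+172-1/3,z) for a,b in L]
T=f([(408,203),(287,415),(113,322),(237,107)],.115);B=f([(757,314),(651,404),(576,320),(683,230)],.036)
# order: front(a,b), rear(b,a)
for n,P in(("tank",T),("basket",B)):
    m=np.mean(P,0);x=(P[2]+P[3]-P[0]-P[1])/2;y1=P[0]-P[1]; print(n,m.round(3),"lx",np.linalg.norm(x).round(3),"ly",np.linalg.norm(y1).round(3),"yawx",np.degrees(np.arctan2(x[1],x[0])).round(1),"yaw y-90",np.degrees(np.arctan2(y1[1],y1[0])).round(1))
print("bearing",onz(c,446.5,305.5,.009).round(4))
for z in(.2,.23,.25,.26):print(z,[p.round(3) for p in f([(155,30),(2,288)],z)])
o=ctrl.get_obs();print(R.from_quat(o["tool_rot"]).as_matrix().round(3))
w=cap("wrist");print(w["T_tool_cam"],w["fx"])
E
```

```text
tank [0.534 0.174 0.115] lx 0.134 ly 0.163 yawx 61.8 yaw y-90 -28.6
basket [ 0.503 -0.104  0.036] lx 0.08 ly 0.1 yawx 41.7 yaw y-90 -49.6
bearing [ 0.4449 -0.3224  0.009 ]
0.2 [array([0.673, 0.232, 0.2  ]), array([0.508, 0.322, 0.2  ])]
0.23 [array([0.667, 0.225, 0.23 ]), array([0.505, 0.312, 0.23 ])]
0.25 [array([0.662, 0.22 , 0.25 ]), array([0.504, 0.306, 0.25 ])]
0.26 [array([0.66 , 0.218, 0.26 ]), array([0.503, 0.303, 0.26 ])]
[[-0.971  0.237 -0.   ]
 [ 0.237  0.971 -0.001]
 [ 0.    -0.001 -1.   ]]
[[-1.99816775e-04 -9.59524867e-01 -2.81623845e-01  7.13021344e-02]
 [ 9.99998989e-01  2.04810390e-04 -1.40732840e-03 -7.28912898e-04]
 [ 1.40804609e-03 -2.81623841e-01  9.59523856e-01 -1.43464610e-01]
 [ 0.00000000e+00  0.00000000e+00  0.00000000e+00  1.00000000e+00]] 345.80457442873103
```

```bash
cat >> h.py <<'E'
def to(x,y,z,yaw=None):
    "tool-frame shift (mm) and rz to reach world x,y,z with tool y at yaw deg, pointing down"
    o=ctrl.get_obs();M=R.from_quat(o["tool_rot"]).as_matrix()
    d=M.T@(np.array([x,y,z])-o["eef_pos"])*1e3
    rv=[0,0,0]
    if yaw is not None:
        a=np.radians(yaw);Y=np.array([np.cos(a),np.sin(a),0]);Z=np.array([0,0,-1]);G=np.c_[np.cross(Y,Z),Y,Z]
        rv=R.from_matrix(M.T@G).as_rotvec()
    print("d",d.round(1),"rv",rv.__array__().round(3) if hasattr(rv,'__array__') else rv,"eef",o["eef_pos"].round(4),"F",o["force"].round(1),"w",round(o["gripper_width"]*1e3,1),"t",round(o["time"],1))
def tank(x,y,c=(.534,.174),a=61.6):
    a=np.radians(a);return c[0]+x*np.cos(a)-y*np.sin(a),c[1]+x*np.sin(a)+y*np.cos(a)
E
python3 - <<'E'
from h import *
to(.40,.05,.26,20);to(.445,-.322,.10,-49)
E
```

```text
d [-376.7 -381.3  -28.8] rv [-0.001  0.     0.982] eef [0.1246 0.5099 0.2309] F [-0.3 -0.7  0. ] w 85.4 t 0.2
d [-508.8 -731.9  131.4] rv [-0.000e+00  1.000e-03  2.186e+00] eef [0.1246 0.5099 0.2309] F [-0.3 -0.7  0. ] w 85.4 t 0.2
```

```bash
python3 -m pendant '[{"x":-377,"y":-381,"z":-29,"rz":0.98,"hand":85},{"x":-377,"y":-381,"z":-29,"rz":0.98},{"x":-377,"y":-381,"z":-29,"rz":0.98},{"x":-377,"y":-381,"z":-29,"rz":0.98},{"x":-377,"y":-381,"z":-29,"rz":0.98},{"x":-377,"y":-381,"z":-29,"rz":0.98},{"x":-377,"y":-381,"z":-29,"rz":0.98},{"x":-377,"y":-381,"z":-29,"rz":0.98},{"x":-377,"y":-381,"z":-29,"rz":0.98},{"x":-377,"y":-381,"z":-29,"rz":0.98}]'; python3 -c "
from h import *
to(.445,-.322,.14,-49)"
```

```text
d [-508.8 -731.9   91.4] rv [-0.000e+00  1.000e-03  2.186e+00] eef [0.1246 0.5099 0.2309] F [-0.3 -0.7  0. ] w 85.4 t 0.2invalid input at $[0]: expected keys x, y, z, rx, ry, rz, hand
```

```bash
python3 -m pendant '[{"x":-377,"y":-381,"z":-29,"rx":0,"ry":0,"rz":0.98,"hand":85},{"x":-377,"y":-381,"z":-29,"rx":0,"ry":0,"rz":0.98,"hand":85},{"x":-377,"y":-381,"z":-29,"rx":0,"ry":0,"rz":0.98,"hand":85},{"x":-377,"y":-381,"z":-29,"rx":0,"ry":0,"rz":0.98,"hand":85},{"x":-377,"y":-381,"z":-29,"rx":0,"ry":0,"rz":0.98,"hand":85},{"x":-377,"y":-381,"z":-29,"rx":0,"ry":0,"rz":0.98,"hand":85},{"x":-377,"y":-381,"z":-29,"rx":0,"ry":0,"rz":0.98,"hand":85},{"x":-377,"y":-381,"z":-29,"rx":0,"ry":0,"rz":0.98,"hand":85},{"x":-377,"y":-381,"z":-29,"rx":0,"ry":0,"rz":0.98,"hand":85},{"x":-377,"y":-381,"z":-29,"rx":0,"ry":0,"rz":0.98,"hand":85}]'; python3 -c "
from h import *
to(.445,-.322,.14,-49)"
```

```text
time: 1.08
eef_pos: [0.3391, 0.1513, 0.2542]
tool_rot: [0.573, 0.82, 0.0, 0.0]
force: [0.8, 0.2, 0.8]
gripper_width: 0.0851
finger_force: 0.0
d [-480.9  -63.3  114. ] rv [ 1.000e-03 -1.000e-03  1.206e+00] eef [0.3391 0.1513 0.2542] F [0.8 0.2 0.8] w 85.1 t 1.1
```

```bash
python3 -m pendant '[{"x":-475,"y":-60,"z":100,"rx":0,"ry":0,"rz":1.2,"hand":60},{"x":-475,"y":-60,"z":100,"rx":0,"ry":0,"rz":1.2,"hand":60},{"x":-475,"y":-60,"z":100,"rx":0,"ry":0,"rz":1.2,"hand":60},{"x":-475,"y":-60,"z":100,"rx":0,"ry":0,"rz":1.2,"hand":60},{"x":-475,"y":-60,"z":100,"rx":0,"ry":0,"rz":1.2,"hand":60},{"x":-475,"y":-60,"z":100,"rx":0,"ry":0,"rz":1.2,"hand":60},{"x":-475,"y":-60,"z":100,"rx":0,"ry":0,"rz":1.2,"hand":60},{"x":-475,"y":-60,"z":100,"rx":0,"ry":0,"rz":1.2,"hand":60},{"x":-475,"y":-60,"z":100,"rx":0,"ry":0,"rz":1.2,"hand":60},{"x":-475,"y":-60,"z":100,"rx":0,"ry":0,"rz":1.2,"hand":60}]'; python3 -c "
from h import *
to(.445,-.322,.12,-49)"
```

```text
time: 1.92
eef_pos: [0.4297, -0.2466, 0.168]
tool_rot: [0.937, 0.35, 0.0, 0.0]
force: [0.1, 1.1, 0.8]
gripper_width: 0.06
finger_force: 0.0
d [-37.9  67.   48. ] rv [ 0.    -0.    -0.001] eef [ 0.4297 -0.2466  0.168 ] F [0.1 1.1 0.8] w 60.0 t 1.9
```

```bash
python3 -m pendant '[{"x":-38,"y":67,"z":48,"rx":0,"ry":0,"rz":0,"hand":50},{"x":-38,"y":67,"z":48,"rx":0,"ry":0,"rz":0,"hand":50},{"x":-38,"y":67,"z":48,"rx":0,"ry":0,"rz":0,"hand":50},{"x":-38,"y":67,"z":48,"rx":0,"ry":0,"rz":0,"hand":50}]'; python3 -c "
from h import *
c=cap('wrist','w1')
print(proj(c,np.array([.445,-.322,.009])))
to(.445,-.322,.02,-49)"
```

```text
time: 2.25
eef_pos: [0.4443, -0.3207, 0.1175]
tool_rot: [0.936, 0.352, -0.001, -0.002]
force: [-0.7, -0.2, -0.3]
gripper_width: 0.0499
finger_force: 0.0
(np.float64(329.05837767424407), np.float64(234.22250032008475))
d [-1.5  1.9 99.5] rv [-0.003  0.     0.005] eef [ 0.4451 -0.3198  0.1195] F [-0.6  0.4  0.5] w 50.1 t 2.3
```

View pics/w1.png

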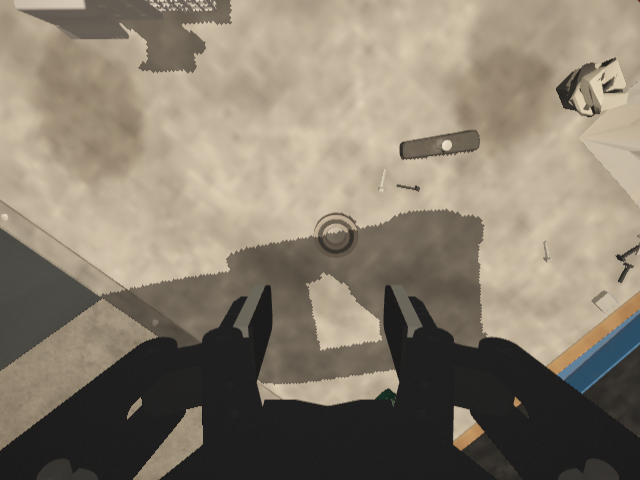

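The wrist picture shows the bearing at (335.5,233.5), against a prediction of (329,234). The arm may still have been settling, so I'll measure once more at rest.

```bash
python3 -c "
from h import *
c=cap('wrist')
g=cv2.cvtColor(c['pixels'],cv2.COLOR_RGB2GRAY)[200:270,300:375]
k=cv2.HoughCircles(cv2.resize(g,None,fx=4,fy=4,interpolation=cv2.INTER_CUBIC),cv2.HOUGH_GRADIENT,1,100,param1=100,param2=25,minRadius=60,maxRadius=105)
print(k)
u,v=k[0,0,0]/4+300,k[0,0,1]/4+200
p=onz(c,u,v,.007);print(u,v,p,proj(c,np.array([.445,-.322,.009])))
to(p[0],p[1],.03,-49)"
```

```text
[[[143.5 151.5  88.3]]]
335.875 237.875 [ 0.44643314 -0.32792665  0.007     ] (np.float64(328.88755811165294), np.float64(235.05642296242496))
d [-5.1  7.  91. ] rv [-0.    -0.     0.006] eef [ 0.4457 -0.3193  0.121 ] F [0.4 0.9 0.4] w 50.1 t 2.4
```

```bash
python3 -m pendant '[{"x":-3,"y":6,"z":40,"rx":0,"ry":0,"rz":0,"hand":50},{"x":-3,"y":6,"z":80,"rx":0,"ry":0,"rz":0,"hand":50},{"x":-3,"y":6,"z":100,"rx":0,"ry":0,"rz":0,"hand":50},{"x":-3,"y":6,"z":105,"rx":0,"ry":0,"rz":0,"hand":50},{"x":-3,"y":6,"z":110,"rx":0,"ry":0,"rz":0,"hand":50},{"x":-3,"y":6,"z":112,"rx":0,"ry":0,"rz":0,"hand":45},{"x":-3,"y":6,"z":114,"rx":0,"ry":0,"rz":0,"hand":45},{"x":-3,"y":6,"z":116,"rx":0,"ry":0,"rz":0,"hand":45},{"x":-3,"y":6,"z":116,"rx":0,"ry":0,"rz":0,"hand":42}]' 30
```

```text
time: 3.1
eef_pos: [0.4479, -0.3265, 0.0056]
tool_rot: [0.936, 0.353, 0.0, 0.001]
force: [-0.2, -0.8, -0.7]
gripper_width: 0.0419
finger_force: 0.0
```

```bash
python3 -m pendant '[{"x":0,"y":0,"z":2,"rx":0,"ry":0,"rz":0,"hand":42},{"x":0,"y":0,"z":4,"rx":0,"ry":0,"rz":0,"hand":42},{"x":0,"y":0,"z":5,"rx":0,"ry":0,"rz":0,"hand":42},{"x":0,"y":0,"z":5,"rx":0,"ry":0,"rz":0,"hand":30},{"x":0,"y":0,"z":5,"rx":0,"ry":0,"rz":0,"hand":20},{"x":0,"y":0,"z":5,"rx":0,"ry":0,"rz":0,"hand":20},{"x":0,"y":0,"z":5,"rx":0,"ry":0,"rz":0,"hand":20}]' 30
```

```text
time: 3.68
eef_pos: [0.4473, -0.3262, -0.0005]
tool_rot: [0.936, 0.353, 0.0, -0.0]
force: [-0.3, -0.8, -1.0]
gripper_width: 0.0318
finger_force: 30.0
```

```bash
python3 -m pendant '[{"x":0,"y":0,"z":-15,"rx":0,"ry":0,"rz":0,"hand":20},{"x":0,"y":0,"z":-50,"rx":0,"ry":0,"rz":0,"hand":20},{"x":0,"y":0,"z":-90,"rx":0,"ry":0,"rz":0,"hand":20},{"x":0,"y":0,"z":-100,"rx":0,"ry":0,"rz":0,"hand":20},{"x":0,"y":0,"z":-100,"rx":0,"ry":0,"rz":0,"hand":20}]' 30; python3 -c "
from h import *
c=cap('wrist','w2')
a=np.radians(41);b=np.array([.503,-.104]);p=b+.014*np.array([np.cos(a),np.sin(a)]);print(p)
to(*p,.14,-49)"
```

```text
time: 4.1
eef_pos: [0.4491, -0.3277, 0.1041]
tool_rot: [0.936, 0.353, 0.002, 0.003]
force: [0.5, 1.0, -0.8]
gripper_width: 0.0318
finger_force: 30.0
[ 0.51356593 -0.09481517]
d [ 202.5 -130.6  -39.2] rv [ 0.003 -0.001  0.006] eef [ 0.448  -0.3268  0.1011] F [-0.1 -0.1 -0.4] w 31.8 t 4.2
```

View pics/w2.png

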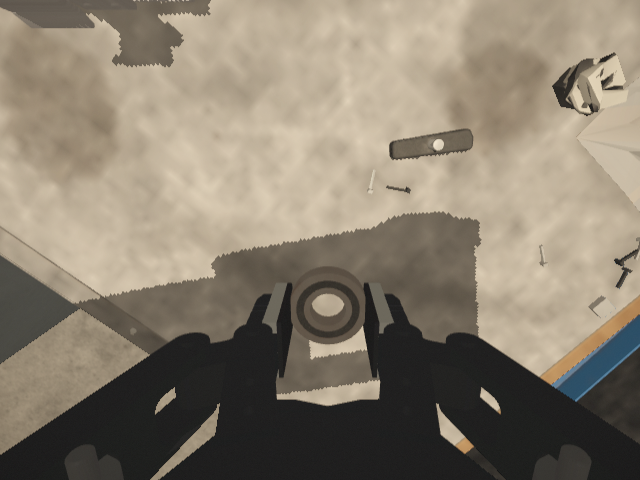

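The bearing is held between the pads, centred at (328,305). Next I'll carry it over the basket.

```bash
python3 -m pendant '[{"x":30,"y":-20,"z":-40,"rx":0,"ry":0,"rz":0,"hand":20},{"x":202,"y":-130,"z":-45,"rx":0,"ry":0,"rz":0.006,"hand":20},{"x":202,"y":-130,"z":-45,"rx":0,"ry":0,"rz":0.006,"hand":20},{"x":202,"y":-130,"z":-45,"rx":0,"ry":0,"rz":0.006,"hand":20},{"x":202,"y":-130,"z":-45,"rx":0,"ry":0,"rz":0.006,"hand":20},{"x":202,"y":-130,"z":-45,"rx":0,"ry":0,"rz":0.006,"hand":20},{"x":202,"y":-130,"z":-45,"rx":0,"ry":0,"rz":0.006,"hand":20},{"x":202,"y":-130,"z":-45,"rx":0,"ry":0,"rz":0.006,"hand":20}]' 30; python3 -c "
from h import *
c=cap('wrist','w3')
to(.5135,-.095,.012,-49)
for b in [(42,52),(42,-52),(-42,52),(-42,-52)]:
  a=np.radians(41);print(b,np.round(proj(c,np.array([.503+(b[0]*np.cos(a)-b[1]*np.sin(a))/1e3,-.104+(b[0]*np.sin(a)+b[1]*np.cos(a))/1e3,.036]))))"
```

```text
time: 4.82
eef_pos: [0.5127, -0.0928, 0.1425]
tool_rot: [0.936, 0.352, -0.001, -0.001]
force: [0.5, 0.1, -1.2]
gripper_width: 0.0319
finger_force: 30.1
d [  0.7   1.5 130.6] rv [-0.002  0.002  0.002] eef [ 0.5124 -0.0944  0.1426] F [-0.1 -0.4 -0.7] w 31.3 t 4.9
(42, 52) [259. 198.]
(42, -52) [401. 199.]
(-42, 52) [264. 302.]
(-42, -52) [394. 303.]
```

View pics/w3.png

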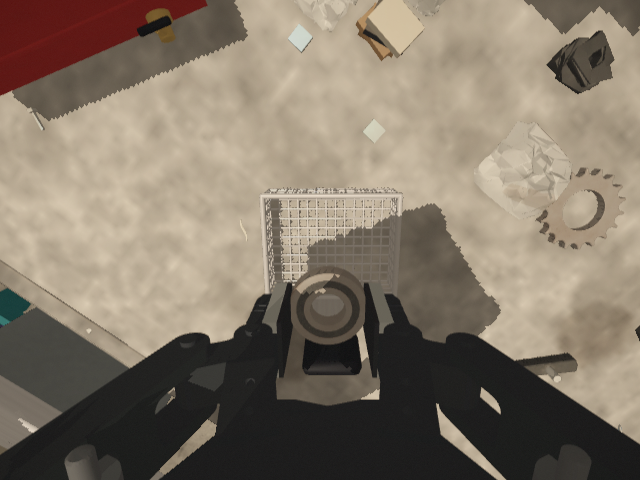

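The basket's far corners appear at (262,194) and (402,193), about 3 mm beyond the prediction along its x, and its yaw is right. Lowering.

```bash
python3 -m pendant '[{"x":3,"y":2,"z":40,"rx":0,"ry":0,"rz":0,"hand":20},{"x":3,"y":2,"z":80,"rx":0,"ry":0,"rz":0,"hand":20},{"x":3,"y":2,"z":110,"rx":0,"ry":0,"rz":0,"hand":20},{"x":3,"y":2,"z":128,"rx":0,"ry":0,"rz":0,"hand":20},{"x":3,"y":2,"z":133,"rx":0,"ry":0,"rz":0,"hand":20},{"x":3,"y":2,"z":133,"rx":0,"ry":0,"rz":0,"hand":20},{"x":3,"y":2,"z":133,"rx":0,"ry":0,"rz":0,"hand":48},{"x":3,"y":2,"z":133,"rx":0,"ry":0,"rz":0,"hand":48},{"x":3,"y":2,"z":133,"rx":0,"ry":0,"rz":0,"hand":48}]' 30; python3 -m pendant '[{"x":0,"y":0,"z":-40,"rx":0,"ry":0,"rz":0,"hand":48},{"x":0,"y":0,"z":-80,"rx":0,"ry":0,"rz":0,"hand":48},{"x":0,"y":0,"z":-120,"rx":0,"ry":0,"rz":0,"hand":48},{"x":0,"y":0,"z":-150,"rx":0,"ry":0,"rz":0,"hand":48},{"x":0,"y":0,"z":-150,"rx":0,"ry":0,"rz":0,"hand":48},{"x":0,"y":0,"z":-150,"rx":0,"ry":0,"rz":0,"hand":48}]' 30;  python3 -c "
from h import *
c=cap('wrist','w4')
a=np.radians(41);b=np.array([.5045,-.1035]);g=b-.044*np.array([np.cos(a),np.sin(a)]);print(g)
to(*g,.16,41)
for z in(.12,.084):print(proj(c,np.r_[g,z]))"
```

```text
time: 5.62
eef_pos: [0.5177, -0.0953, 0.0135]
tool_rot: [0.937, 0.35, 0.001, 0.001]
force: [0.0, -0.7, -0.8]
gripper_width: 0.0484
finger_force: 0.0
time: 6.12
eef_pos: [0.518, -0.0951, 0.1651]
tool_rot: [0.937, 0.35, 0.003, 0.002]
force: [0.6, -0.5, -1.8]
gripper_width: 0.0481
finger_force: 0.0
[ 0.47129278 -0.1323666 ]
d [-59.1  -1.6   2.7] rv [ 0.003  0.    -1.571] eef [ 0.5169 -0.0948  0.1628] F [-0.5  0.1 -1. ] w 48.0 t 6.2
(np.float64(321.8881807932166), np.float64(352.87377956414787))
(np.float64(322.3349812353347), np.float64(323.34681276952955))
```

View pics/w4.png

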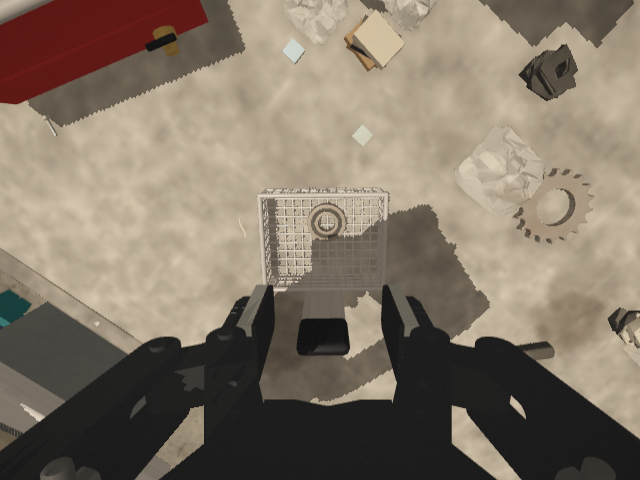

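The bearing lies in the basket at (327,221). The grip's top is at about (323,350), within 2 mm of the prediction. I'll turn and move over the grip.

```bash
python3 -m pendant '[{"x":-59,"y":-1.5,"z":0,"rx":0,"ry":0,"rz":-1.571,"hand":48},{"x":-59,"y":-1.5,"z":0,"rx":0,"ry":0,"rz":-1.571,"hand":48},{"x":-59,"y":-1.5,"z":0,"rx":0,"ry":0,"rz":-1.571,"hand":48},{"x":-59,"y":-1.5,"z":0,"rx":0,"ry":0,"rz":-1.571,"hand":48},{"x":-59,"y":-1.5,"z":0,"rx":0,"ry":0,"rz":-1.571,"hand":48},{"x":-59,"y":-1.5,"z":0,"rx":0,"ry":0,"rz":-1.571,"hand":48},{"x":-59,"y":-1.5,"z":0,"rx":0,"ry":0,"rz":-1.571,"hand":48},{"x":-59,"y":-1.5,"z":0,"rx":0,"ry":0,"rz":-1.571,"hand":40},{"x":-59,"y":-1.5,"z":0,"rx":0,"ry":0,"rz":-1.571,"hand":40},{"x":-59,"y":-1.5,"z":0,"rx":0,"ry":0,"rz":-1.571,"hand":40}]' 30 >/dev/null; python3 -c "
from h import *
to(.4713,-.1324,.16,41)"
```

```text
d [-0.7  0.7 -0.1] rv [-0.002 -0.002 -0.32 ] eef [ 0.4704 -0.132   0.1599] F [-0.5  0.1 -1.1] w 39.8 t 7.0
```

```bash
python3 -m pendant '[{"x":-0.7,"y":0.7,"z":0,"rx":0,"ry":0,"rz":-0.32,"hand":40},{"x":-0.7,"y":0.7,"z":0,"rx":0,"ry":0,"rz":-0.32,"hand":40},{"x":-0.7,"y":0.7,"z":10,"rx":0,"ry":0,"rz":-0.32,"hand":40},{"x":-0.7,"y":0.7,"z":40,"rx":0,"ry":0,"rz":-0.32,"hand":40},{"x":-0.7,"y":0.7,"z":62,"rx":0,"ry":0,"rz":-0.32,"hand":40},{"x":-0.7,"y":0.7,"z":70,"rx":0,"ry":0,"rz":-0.32,"hand":40},{"x":-0.7,"y":0.7,"z":70,"rx":0,"ry":0,"rz":-0.32,"hand":40},{"x":-0.7,"y":0.7,"z":70,"rx":0,"ry":0,"rz":-0.32,"hand":20}]' 25; python3 -m pendant '[{"x":0,"y":0,"z":0,"rx":0,"ry":0,"rz":0,"hand":14},{"x":0,"y":0,"z":0,"rx":0,"ry":0,"rz":0,"hand":12},{"x":0,"y":0,"z":0,"rx":0,"ry":0,"rz":0,"hand":10},{"x":0,"y":0,"z":0,"rx":0,"ry":0,"rz":0,"hand":5},{"x":0,"y":0,"z":0,"rx":0,"ry":0,"rz":0,"hand":0}]' 60
```

```text
time: 7.67
eef_pos: [0.4719, -0.1326, 0.0916]
tool_rot: [0.418, 0.909, -0.0, -0.0]
force: [0.5, -0.6, 1.4]
gripper_width: 0.0295
finger_force: 0.0
time: 8.08
eef_pos: [0.4731, -0.1329, 0.0933]
tool_rot: [0.418, 0.909, 0.0, 0.002]
force: [0.3, 1.2, 6.2]
gripper_width: 0.0091
finger_force: 60.5
```

```bash
python3 -m pendant '[{"x":0,"y":0,"z":-10,"rx":0,"ry":0,"rz":0,"hand":0},{"x":0,"y":0,"z":-30,"rx":0,"ry":0,"rz":0,"hand":0},{"x":0,"y":0,"z":-60,"rx":0,"ry":0,"rz":0,"hand":0},{"x":0,"y":0,"z":-95,"rx":0,"ry":0,"rz":0,"hand":0},{"x":0,"y":0,"z":-130,"rx":0,"ry":0,"rz":0,"hand":0},{"x":0,"y":0,"z":-150,"rx":0,"ry":0,"rz":0,"hand":0},{"x":0,"y":0,"z":-150,"rx":0,"ry":0,"rz":0,"hand":0},{"x":0,"y":0,"z":-150,"rx":0,"ry":0,"rz":0,"hand":0}]' 60; python3 -c "
from h import *
g=tank(-.058,0);print(g)
to(*g,.245,61.6)
to(*tank(-.10,0),.245,61.6)
c=cap('wrist','w5');c=cap('scene','s2')"
```

```text
time: 8.75
eef_pos: [0.472, -0.1328, 0.2421]
tool_rot: [0.418, 0.909, -0.0, 0.001]
force: [0.4, 0.4, -3.9]
gripper_width: 0.0087
finger_force: 59.2
(np.float64(0.5064137958739241), np.float64(0.12298038277373624))
d [171.8 192.7  -3.1] rv [ 0.     0.001 -0.366] eef [ 0.472  -0.1328  0.2421] F [ 0.4  0.4 -3.9] w 8.7 t 8.8
d [156.7 153.4  -3. ] rv [ 0.     0.001 -0.366] eef [ 0.472  -0.1328  0.2421] F [ 0.4  0.4 -3.9] w 8.7 t 8.8
```

```bash
python3 -m pendant '[{"x":30,"y":30,"z":-3,"rx":0,"ry":0,"rz":-0.1,"hand":0},{"x":60,"y":60,"z":-3,"rx":0,"ry":0,"rz":-0.2,"hand":0},{"x":85,"y":95,"z":-3,"rx":0,"ry":0,"rz":-0.3,"hand":0},{"x":110,"y":123,"z":-3,"rx":0,"ry":0,"rz":-0.366,"hand":0},{"x":135,"y":150,"z":-3,"rx":0,"ry":0,"rz":-0.366,"hand":0},{"x":155,"y":174,"z":-3,"rx":0,"ry":0,"rz":-0.366,"hand":0},{"x":168,"y":187,"z":-3,"rx":0,"ry":0,"rz":-0.366,"hand":0},{"x":172,"y":193,"z":-3,"rx":0,"ry":0,"rz":-0.366,"hand":0},{"x":172,"y":193,"z":-3,"rx":0,"ry":0,"rz":-0.366,"hand":0}]' 60; python3 -c "
from h import *
to(*tank(-.058,0),.245,61.6)
c=cap('wrist','w6')
for x,y in[(-70,-85),(-70,85),(-68,0),(-68,60)]:print(x,y,np.round(proj(c,np.r_[tank(x/1e3,y/1e3),.115]),1))"
```

```text
time: 9.6
eef_pos: [0.5059, 0.1246, 0.2424]
tool_rot: [0.244, 0.97, -0.001, -0.002]
force: [0.1, -0.4, -3.8]
gripper_width: 0.009
finger_force: 59.5
d [-1.2 -1.2 -2.6] rv [-0.002 -0.003  0.002] eef [0.5059 0.1246 0.2424] F [ 0.1 -0.4 -3.8] w 9.0 t 9.6
-70 -85 [313.8 323.2]
-70 85 [311.7 119. ]
-68 0 [315.3 229.7]
-68 60 [314.7 153.6]
```

View pics/w6.png

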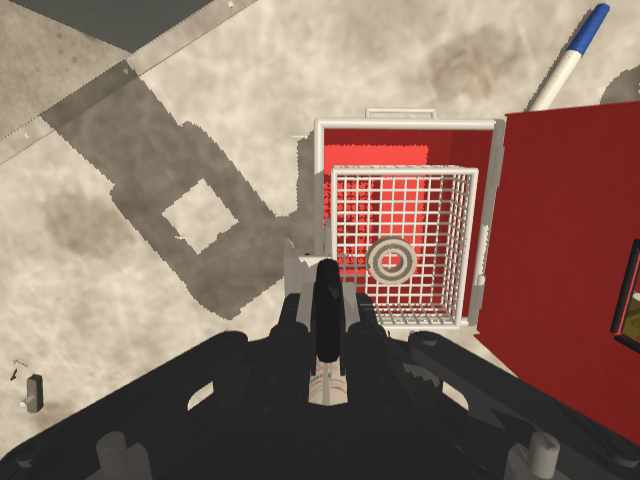

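The bearing is in the held basket, and the front rim bead is at about u=320 (rows 130–165), right of the predicted 315. I'll measure the edges precisely.

```bash
python3 -c "
from h import *
c=cap('wrist');im=c['pixels'].astype(int)
a=np.radians(61.6);X=np.array([np.cos(a),np.sin(a)]);Y=np.array([-X[1],X[0]]);C=np.array([.534,.174])
def tk(u,v,z):
  d=onz(c,u,v,z)[:2]-C;return (d@X*1e3).round(1),(d@Y*1e3).round(1)
for r in(135,145,155,165): print(r,im[r,308:336].tolist() if r==145 else im[r,308:336].mean(1).round().astype(int).tolist())
print('rim',tk(315,140,.115),tk(324,140,.115),'right rim',tk(504,130,.115))
print('basket col',im[200:204,322:342].mean((0,2)).round(),im[200:204,462:485].mean((0,2)).round())
o=ctrl.get_obs();e=o['eef_pos'];print('eef tank',((e[:2]-C)@X*1e3).round(1),((e[:2]-C)@Y*1e3).round(1),e[2])
zb=e[2]-.092+.036
print('basket L/R',tk(331,202,zb),tk(476,202,zb),'top',tk(331,168,zb),tk(476,168,zb))
g=im[140:290,300];
for r in(240,248,256,265,275):print(r,im[r,278:322].mean(1).round().astype(int).tolist())
"
```

```text
135 [105, 107, 109, 111, 110, 109, 111, 155, 184, 199, 210, 226, 241, 235, 211, 205, 191, 111, 71, 71, 71, 71, 71, 71, 72, 71, 70, 71]
145 [[124, 114, 97], [123, 113, 97], [122, 112, 95], [121, 111, 95], [121, 110, 95], [123, 112, 95], [123, 113, 98], [166, 154, 140], [197, 186, 169], [214, 201, 184], [224, 211, 194], [239, 226, 209], [254, 241, 224], [249, 236, 219], [226, 213, 196], [220, 207, 190], [205, 192, 175], [204, 105, 94], [243, 79, 71], [225, 70, 62], [243, 79, 70], [245, 79, 70], [244, 81, 70], [227, 72, 62], [245, 82, 71], [245, 82, 70], [245, 81, 71], [227, 71, 63]]
155 [118, 118, 118, 117, 117, 117, 117, 154, 183, 200, 210, 224, 237, 232, 211, 206, 190, 133, 131, 131, 132, 132, 132, 131, 131, 131, 130, 131]
165 [110, 109, 109, 107, 105, 106, 106, 147, 183, 199, 209, 223, 235, 229, 213, 205, 189, 133, 130, 130, 129, 130, 130, 130, 129, 138, 156, 170]
rim (np.float64(-68.6), np.float64(69.2)) (np.float64(-61.8), np.float64(69.2)) right rim (np.float64(72.9), np.float64(76.5))
basket col [126. 170. 187. 122. 117. 104.  88.  88. 112. 176. 202. 214. 231. 214.
 202. 170. 17
[... 749 characters left out ...]
, 109, 114, 125, 126, 128, 128, 127, 125]
256 [103, 103, 103, 105, 107, 108, 120, 119, 119, 119, 119, 119, 119, 119, 119, 118, 118, 117, 139, 139, 138, 140, 140, 142, 141, 140, 140, 141, 140, 140, 141, 141, 122, 142, 144, 144, 145, 144, 144, 143, 142, 140, 144, 145]
265 [107, 107, 106, 107, 108, 111, 125, 127, 126, 127, 127, 127, 127, 127, 126, 125, 123, 123, 123, 125, 125, 125, 125, 125, 123, 123, 124, 125, 125, 124, 125, 127, 128, 173, 172, 126, 127, 127, 125, 96, 24, 25, 26, 27]
275 [93, 95, 97, 98, 99, 102, 123, 125, 127, 126, 127, 126, 127, 127, 125, 125, 124, 124, 124, 123, 124, 125, 125, 124, 124, 123, 124, 124, 125, 125, 126, 126, 127, 127, 127, 127, 126, 125, 52, 25, 27, 27, 26, 26]
```

```bash
python3 -m pendant '[{"x":-1,"y":3.8,"z":0,"rx":0,"ry":0,"rz":0,"hand":0},{"x":-1,"y":3.8,"z":20,"rx":0,"ry":0,"rz":0,"hand":0},{"x":-1,"y":3.8,"z":45,"rx":0,"ry":0,"rz":0,"hand":0},{"x":-1,"y":3.8,"z":65,"rx":0,"ry":0,"rz":0,"hand":0},{"x":-1,"y":3.8,"z":75,"rx":0,"ry":0,"rz":0,"hand":0},{"x":-1,"y":3.8,"z":75,"rx":0,"ry":0,"rz":0,"hand":0},{"x":-1,"y":3.8,"z":75,"rx":0,"ry":0,"rz":0,"hand":0}]' 60; python3 -c "
from h import *
c=cap('wrist','w7');im=c['pixels']
cv2.imwrite('pics/w7c.png',cv2.resize(im[60:360,180:500],None,fx=2,fy=2,interpolation=cv2.INTER_CUBIC)[:,:,::-1])
to(*tank(-.0546,0),.127,61.6)"
```

```text
time: 10.28
eef_pos: [0.5094, 0.1258, 0.1701]
tool_rot: [0.246, 0.969, 0.0, 0.0]
force: [-0.1, -0.6, -2.7]
gripper_width: 0.009
finger_force: 59.5
d [ 1.7 -1.  44.1] rv [ 0.001  0.002 -0.001] eef [0.5099 0.1261 0.1711] F [-0.  -1.2 -1.8] w 9.1 t 10.3
```

View pics/w7c.png

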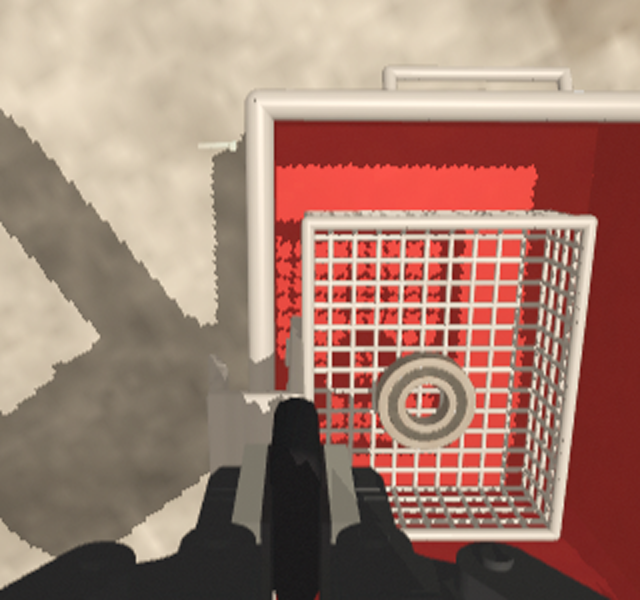

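The basket wall is 27 px (7.7 mm) inside the bead's inner edge, at the same height. The aim is 8 mm, so it is well aligned and can go down.

```bash
python3 -m pendant '[{"x":0,"y":0,"z":10,"rx":0,"ry":0,"rz":0,"hand":0},{"x":0,"y":0,"z":20,"rx":0,"ry":0,"rz":0,"hand":0},{"x":0,"y":0,"z":28,"rx":0,"ry":0,"rz":0,"hand":0},{"x":0,"y":0,"z":34,"rx":0,"ry":0,"rz":0,"hand":0},{"x":0,"y":0,"z":37,"rx":0,"ry":0,"rz":0,"hand":0},{"x":0,"y":0,"z":39,"rx":0,"ry":0,"rz":0,"hand":0},{"x":0,"y":0,"z":39,"rx":0,"ry":0,"rz":0,"hand":0}]' 60
```

```text
time: 10.92
eef_pos: [0.5091, 0.1264, 0.1302]
tool_rot: [0.245, 0.969, -0.0, -0.0]
force: [0.5, 0.2, -1.6]
gripper_width: 0.0093
finger_force: 59.5
```

```bash
python3 -m pendant '[{"x":0,"y":0,"z":1,"rx":0,"ry":0,"rz":0,"hand":0},{"x":0,"y":0,"z":2,"rx":0,"ry":0,"rz":0,"hand":0},{"x":0,"y":0,"z":3,"rx":0,"ry":0,"rz":0,"hand":0},{"x":0,"y":0,"z":3,"rx":0,"ry":0,"rz":0,"hand":0}]' 60
```

```text
time: 11.25
eef_pos: [0.5095, 0.1264, 0.1283]
tool_rot: [0.245, 0.969, 0.0, 0.0]
force: [0.4, 0.7, 0.1]
gripper_width: 0.0088
finger_force: 59.9
```

```bash
python3 -m pendant '[{"x":0,"y":0,"z":1,"rx":0,"ry":0,"rz":0,"hand":0},{"x":0,"y":0,"z":2,"rx":0,"ry":0,"rz":0,"hand":0},{"x":0,"y":0,"z":2,"rx":0,"ry":0,"rz":0,"hand":0}]' 60
```

```text
time: 11.5
eef_pos: [0.5096, 0.1266, 0.1281]
tool_rot: [0.245, 0.969, 0.0, 0.001]
force: [-5.8, 0.1, 11.9]
gripper_width: 0.0092
finger_force: 61.6
```

```bash
python3 -m pendant '[{"x":0,"y":0,"z":-1.5,"rx":0,"ry":0,"rz":0,"hand":0},{"x":0,"y":0,"z":-1.5,"rx":0,"ry":0,"rz":0,"hand":12},{"x":0,"y":0,"z":-1.5,"rx":0,"ry":0,"rz":0,"hand":20},{"x":0,"y":0,"z":-1.5,"rx":0,"ry":0,"rz":0,"hand":34},{"x":0,"y":0,"z":-1.5,"rx":0,"ry":0,"rz":0,"hand":34},{"x":0,"y":0,"z":-1.5,"rx":0,"ry":0,"rz":0,"hand":34},{"x":0,"y":0,"z":-20,"rx":0,"ry":0,"rz":0,"hand":34},{"x":0,"y":0,"z":-60,"rx":0,"ry":0,"rz":0,"hand":34},{"x":0,"y":0,"z":-100,"rx":0,"ry":0,"rz":0,"hand":34},{"x":0,"y":0,"z":-140,"rx":0,"ry":0,"rz":0,"hand":34}]' 60; python3 -c "
from h import *
c=cap('wrist','w8');s=cap('scene');t=cap('top')
a=s['pixels'][120:290,160:310];b=t['pixels'][155:325,110:290]
a=cv2.resize(a,(400,453),interpolation=cv2.INTER_CUBIC);b=cv2.resize(b,(400,378),interpolation=cv2.INTER_CUBIC)
b=cv2.copyMakeBorder(b,0,75,0,0,cv2.BORDER_CONSTANT);cv2.imwrite('pics/st.png',np.hstack([a,b])[:,:,::-1])
for x in(.11,.13,.05):to(*tank(x,0,(.5355,.1768)),.31,61.6)
print('bottle',onz(t,180,162,.12),'can',onz(t,45,243,.2))"
```

```text
time: 12.33
eef_pos: [0.5088, 0.1263, 0.267]
tool_rot: [0.245, 0.969, -0.0, -0.0]
force: [0.5, 0.3, 0.0]
gripper_width: 0.034
finger_force: 0.0
d [  1.7 166.3 -39.5] rv [ 0.005  0.006 -0.   ] eef [0.5105 0.1266 0.2697] F [ 0.6 -0.7 -0.2] w 34.3 t 12.5
d [  1.7 186.3 -39.4] rv [ 0.005  0.006 -0.   ] eef [0.5105 0.1266 0.2697] F [ 0.6 -0.7 -0.2] w 34.3 t 12.5
d [  1.7 106.3 -39.8] rv [ 0.005  0.006 -0.   ] eef [0.5105 0.1266 0.2697] F [ 0.6 -0.7 -0.2] w 34.3 t 12.5
bottle [0.73303475 0.24454015 0.12      ] can [0.55338598 0.47560689 0.2       ]
```

View pics/st.png

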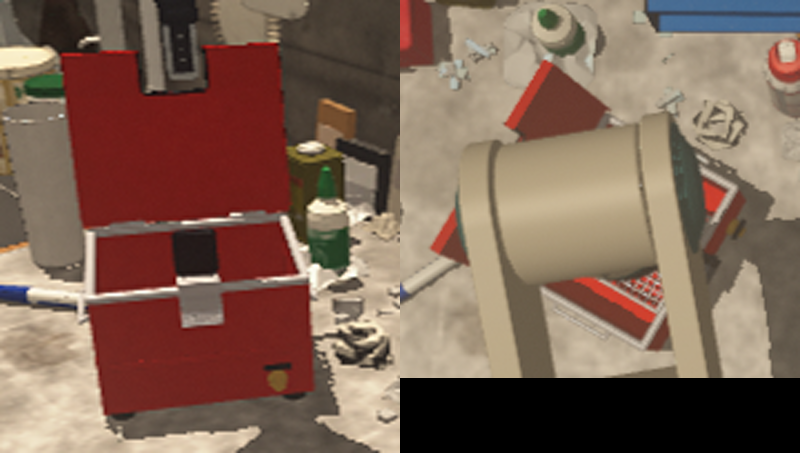

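The basket hangs level with its hook over the middle of the front rim; the grip is centred at (195,253) in the left half. I'll go over and behind the lid, off to one side of the cut-out.

```bash
python3 -m pendant '[{"x":0,"y":0,"z":-40,"rx":0,"ry":0,"rz":0,"hand":0},{"x":0,"y":0,"z":-60,"rx":0,"ry":0,"rz":0,"hand":0},{"x":20,"y":35,"z":-62,"rx":0,"ry":0,"rz":0,"hand":0},{"x":35,"y":70,"z":-62,"rx":0,"ry":0,"rz":0,"hand":0},{"x":50,"y":110,"z":-62,"rx":0,"ry":0,"rz":0,"hand":0},{"x":57,"y":150,"z":-62,"rx":0,"ry":0,"rz":0,"hand":0},{"x":57,"y":185,"z":-62,"rx":0,"ry":0,"rz":0,"hand":0},{"x":57,"y":204,"z":-62,"rx":0,"ry":0,"rz":0,"hand":0},{"x":57,"y":204,"z":-62,"rx":0,"ry":0,"rz":0,"hand":0},{"x":57,"y":204,"z":-62,"rx":0,"ry":0,"rz":0,"hand":0}]' 60; python3 -c "
from h import *
C=(.5355,.1768)
to(*tank(.145,.055,C),.212,61.6)
to(*tank(.08,.055,C),.212,61.6)"
```

```text
time: 13.32
eef_pos: [0.5561, 0.3335, 0.3246]
tool_rot: [0.245, 0.97, -0.001, -0.002]
force: [-0.3, 0.5, 0.7]
gripper_width: 0.0001
finger_force: 0.0
d [ -1.7  -2.2 112.6] rv [-0.004 -0.002  0.001] eef [0.5561 0.3335 0.3246] F [-0.3  0.5  0.7] w 0.1 t 13.3
d [ -1.6 -67.2 112.9] rv [-0.004 -0.002  0.001] eef [0.5561 0.3335 0.3246] F [-0.3  0.5  0.7] w 0.1 t 13.3
```

```bash
python3 -m pendant '[{"x":0,"y":0,"z":40,"rx":0,"ry":0,"rz":0,"hand":0},{"x":0,"y":0,"z":80,"rx":0,"ry":0,"rz":0,"hand":0},{"x":0,"y":0,"z":110,"rx":0,"ry":0,"rz":0,"hand":0},{"x":0,"y":-10,"z":112,"rx":0,"ry":0,"rz":0,"hand":0},{"x":0,"y":-20,"z":112,"rx":0,"ry":0,"rz":0,"hand":0},{"x":0,"y":-28,"z":112,"rx":0,"ry":0,"rz":0,"hand":0},{"x":0,"y":-36,"z":112,"rx":0,"ry":0,"rz":0,"hand":0},{"x":0,"y":-44,"z":112,"rx":0,"ry":0,"rz":0,"hand":0},{"x":0,"y":-52,"z":112,"rx":0,"ry":0,"rz":0,"hand":0},{"x":0,"y":-60,"z":112,"rx":0,"ry":0,"rz":0,"hand":0}]' 60
```

```text
time: 14.15
eef_pos: [0.5274, 0.2795, 0.2165]
tool_rot: [0.245, 0.969, 0.001, 0.001]
force: [1.6, 0.2, 1.1]
gripper_width: -0.0
finger_force: 1.0
```

```bash
python3 -m pendant '[{"x":0,"y":-10,"z":4,"rx":0,"ry":0,"rz":0,"hand":0},{"x":0,"y":-20,"z":8,"rx":0,"ry":0,"rz":0,"hand":0},{"x":0,"y":-32,"z":11,"rx":0,"ry":0,"rz":0,"hand":0},{"x":0,"y":-44,"z":15.5,"rx":0,"ry":0,"rz":0,"hand":0},{"x":0,"y":-55,"z":21,"rx":0,"ry":0,"rz":0,"hand":0},{"x":0,"y":-65,"z":28.5,"rx":0,"ry":0,"rz":0,"hand":0},{"x":0,"y":-74,"z":37,"rx":0,"ry":0,"rz":0,"hand":0},{"x":0,"y":-82,"z":47,"rx":0,"ry":0,"rz":0,"hand":0},{"x":0,"y":-82,"z":47,"rx":0,"ry":0,"rz":0,"hand":0}]' 60; python3 -c "
from h import *
s=cap('scene');a=s['pixels'][100:300,150:350];cv2.imwrite('pics/lid.png',cv2.resize(a,(600,600),interpolation=cv2.INTER_CUBIC)[:,:,::-1])
C=(.5355,.1768);to(*tank(-.013,.055,C),.118,61.6)"
```

```text
time: 14.9
eef_pos: [0.4873, 0.2063, 0.1669]
tool_rot: [0.246, 0.969, -0.001, -0.001]
force: [-0.9, -0.1, -0.6]
gripper_width: -0.0001
finger_force: 0.0
d [ -1.5 -16.9  49.8] rv [-0.002 -0.001 -0.001] eef [0.4878 0.2071 0.1678] F [ 0.1 -0.4 -0.1] w -0.2 t 14.9
```

View pics/lid.png

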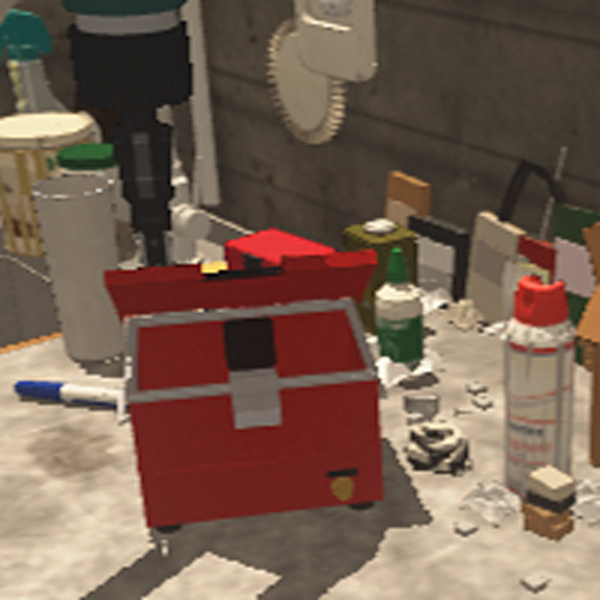

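The lid is following the finger, tilted about 35° with its free edge at row 270, and the basket hangs unmoved. That was my last picture (11, one over the limit), so I'll finish on numbers and forces.

```bash
python3 -m pendant '[{"x":0,"y":-6,"z":11,"rx":0,"ry":0,"rz":0,"hand":0},{"x":0,"y":-11,"z":22,"rx":0,"ry":0,"rz":0,"hand":0},{"x":0,"y":-14,"z":30,"rx":0,"ry":0,"rz":0,"hand":0},{"x":0,"y":-16,"z":38,"rx":0,"ry":0,"rz":0,"hand":0},{"x":0,"y":-17,"z":44,"rx":0,"ry":0,"rz":0,"hand":0},{"x":0,"y":-17,"z":47,"rx":0,"ry":0,"rz":0,"hand":0},{"x":0,"y":-17,"z":49,"rx":0,"ry":0,"rz":0,"hand":0},{"x":0,"y":-17,"z":49,"rx":0,"ry":0,"rz":0,"hand":0}]' 60
```

```text
time: 15.62
eef_pos: [0.4805, 0.1932, 0.12]
tool_rot: [0.245, 0.969, -0.0, -0.0]
force: [-0.9, -0.7, 1.9]
gripper_width: 0.0002
finger_force: 0.7
```

```bash
python3 -m pendant '[{"x":0,"y":0,"z":1,"rx":0,"ry":0,"rz":0,"hand":0},{"x":0,"y":0,"z":2,"rx":0,"ry":0,"rz":0,"hand":0},{"x":0,"y":0,"z":2,"rx":0,"ry":0,"rz":0,"hand":0}]' 60;python3 -m pendant '[{"x":0,"y":0,"z":1,"rx":0,"ry":0,"rz":0,"hand":0},{"x":0,"y":0,"z":1.5,"rx":0,"ry":0,"rz":0,"hand":0},{"x":0,"y":0,"z":1.5,"rx":0,"ry":0,"rz":0,"hand":0}]' 60
```

```text
time: 15.87
eef_pos: [0.4806, 0.1933, 0.1198]
tool_rot: [0.245, 0.969, 0.0, 0.0]
force: [-6.8, -3.8, 13.4]
gripper_width: -0.0003
finger_force: 6.6
time: 16.12
eef_pos: [0.4807, 0.1933, 0.1196]
tool_rot: [0.245, 0.969, 0.0, 0.001]
force: [-10.6, -4.9, 21.7]
gripper_width: 0.0
finger_force: 10.5
```

```bash
python3 -m pendant '[{"x":0,"y":0,"z":-20,"rx":0,"ry":0,"rz":0,"hand":0},{"x":0,"y":0,"z":-60,"rx":0,"ry":0,"rz":0,"hand":0},{"x":0,"y":0,"z":-100,"rx":0,"ry":0,"rz":0,"hand":0},{"x":0,"y":0,"z":-140,"rx":0,"ry":0,"rz":0,"hand":0},{"x":0,"y":-40,"z":-150,"rx":0,"ry":0,"rz":0,"hand":0},{"x":0,"y":-80,"z":-150,"rx":0,"ry":0,"rz":0,"hand":0},{"x":0,"y":-120,"z":-150,"rx":0,"ry":0,"rz":0,"hand":0},{"x":0,"y":-160,"z":-150,"rx":0,"ry":0,"rz":0,"hand":0},{"x":0,"y":-200,"z":-150,"rx":0,"ry":0,"rz":0,"hand":0},{"x":0,"y":-200,"z":-150,"rx":0,"ry":0,"rz":0,"hand":0}]' 60; python3 -c "
from h import *
s=cap('scene');im=cv2.cvtColor(s['pixels'],cv2.COLOR_RGB2HSV);C=(.5355,.1768)
t=cap('top')
# column profile of free edge at y=+-50, predicted for shut lid
for y in(-.055,.055):
  for a in(0,.03,.06,.1):
    P=np.r_[tank(.07-.145*np.cos(a),y,C),.115+.145*np.sin(a)];u,v=proj(s,P);print(y,a,round(u,1),round(v,1))
  u,v=proj(s,np.r_[tank(-.075,y,C),.115]);u=int(round(u));v=int(v)
  for r in range(v-14,v+12):print(r,s['pixels'][r,u].tolist(),end=' ')
  print()
"
```

```text
time: 16.95
eef_pos: [0.3834, 0.0132, 0.2666]
tool_rot: [0.248, 0.969, -0.001, 0.001]
force: [-0.2, 0.7, -0.1]
gripper_width: 0.0002
finger_force: 0.0
-0.055 0 261.1 225.0
-0.055 0.03 261.0 223.0
-0.055 0.06 260.9 221.1
-0.055 0.1 260.7 218.4
210 [229, 47, 39] 211 [230, 46, 40] 212 [232, 47, 39] 213 [232, 48, 40] 214 [230, 48, 40] 215 [228, 47, 39] 216 [228, 46, 40] 217 [228, 47, 39] 218 [227, 46, 40] 219 [225, 46, 39] 220 [226, 47, 41] 221 [225, 47, 40] 222 [226, 47, 40] 223 [230, 48, 41] 224 [185, 40, 33] 225 [106, 31, 27] 226 [110, 31, 28] 227 [113, 35, 30] 228 [114, 34, 29] 229 [114, 34, 29] 230 [113, 34, 29] 231 [115, 35, 30] 232 [115, 34, 29] 233 [115, 34, 28] 234 [113, 34, 29] 235 [113, 34, 28] 
0.055 0 206.7 230.3
0.055 0.03 206.4 228.4
0.055 0.06 206.2 226.4
0.055 0.1 205.9 223.6
216 [233, 50, 41] 217 [180, 41, 35] 218 [233, 50, 42] 219 [230, 49, 41] 220 [229, 49, 40] 221 [230, 49, 41] 222 [228, 48, 41] 223 [227, 49, 41] 224 [227, 48, 41] 225 [227, 48, 41] 226 [227, 49, 42] 227 [226, 48, 41] 228 [231, 51, 43] 229 [231, 48, 40] 230 [105, 36, 30] 231 [112, 35, 30] 232 [115, 35, 30] 233 [114, 34, 30] 234 [109, 35, 29] 235 [113, 35, 30] 236 [113, 36, 31] 237 [111, 36, 31] 238 [114, 36, 31] 239 [114, 37, 31] 240 [115, 36, 31] 241 [114, 35, 30]
```

The lid edge sits at rows 224.3 and 229.7, which matches the shut position, and no rim shows beneath it. I'll check the grip numerically, then hand in.

```bash
python3 -c "
from h import *
s=cap('scene');C=(.5355,.1768)
for z in(.125,.137,.15):
  u,v=proj(s,np.r_[tank(-.063,0,C),z]);print(round(u),round(v),s['pixels'][int(v),int(u)])
print(ctrl.get_obs()['qvel'].round(3))
print(ctrl.finish_job())"
```

```text
233 221 [43 29 26]
233 215 [43 29 26]
232 210 [43 28 26]
[ 0.035  0.026 -0.01   0.001 -0.    -0.001]
the job is handed in; nothing more can be done
None
```

The bearing is in the basket, the basket hangs on the tank's front rim with its grip up through the cut-out, the lid is shut, and I handed the job in at about 17 s; I viewed 11 pictures, one over the limit of 10.

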